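Dock the card tote and hold the earthing clip open over the card

TASK

First push the black tote with the upright circuit card along the rollers, without lifting it, until it is fully home against the stop of the blue bay. Then squeeze the yellow handles of the spring clip to take it off its parking blade, and lower it so that its wide-open jaws straddle the card's upper edge at the copper pad in the middle, one jaw hanging well down on either side and nothing of the clip touching the card. Finish like that, still squeezing and holding the clip gaping around the card edge: do not let go or let it bite, and leave the other things on the bench alone.

Things in the scene. Friction and masses are not known exactly. Their poses are not given: they have to be found in the camera images.
- tote: Loose black open tote, 110 mm (its x) by 130 mm (its y) by 45 mm high, walls 5 mm, 0.3 to 0.6 kg, on the rollers between the rails. Origin: underside centre; z up, +y towards the bay. Push the middle of its rear outer wall (yellow mark), 65 mm behind the origin along -y. The card stands fixed in its middle.
- card: Green circuit card fixed upright in the tote, 80 mm wide (its x), 3 mm thick (its y), rising to 115 mm above the tote's underside (70 mm above its walls). Origin: middle of its upper edge; x along the edge, y square to the card, z up. A copper pad 30 mm wide, 28 mm deep marks the middle of the edge on both faces.
- track: Fixed roller track, 440 mm long (its y), 133 mm wide (x), turned up to 0.12 rad. Origin: centre, on the bench; +y points to the blue bay. Free-turning rollers, tops 45 mm up, between side rails 60 mm high, 117 mm apart; in the bay (last 150 mm) side walls and end stop are 90 mm high. The -y end is open. Pushing the tote takes 1 to 3 N.
- tote_home (a point): Point on the track, at roller-top height, where the tote's origin is when the tote is fully home against the end stop; axes as the track's.
- stand: Fixed grey parking stand at the robot's left or right: base 80 mm (its x) by 70 mm (its y) by 22 mm high, with an upright steel blade 4 mm thick (its y), 60 mm wide (its x), top edge 72 mm above the bench. Origin: underside centre, on the bench. The clip sits on the blade.
- clip: Spring clip like a clothes peg, 80 g, 20 mm wide (its x), parked on the blade, steel jaws down, yellow handles up. Origin: pivot pin (radius 4 mm, along x), 76 mm above the bench when parked; z up, y across jaws and handles. Handles splay to 41 mm above the pivot, 50 mm wide over all at the top. Grip with the TCP 32 mm above the pivot, fingers closing along y. Axes belong to the +y half.
- clip_arm (a joint): Angle between the clip's two halves, rad: 0 parked on the 4 mm blade, -0.12 shut, 0.6 fully squeezed: then the handles are parallel, 24 mm over all, reach 46 mm above the pivot, jaw tips are 25 mm apart and each half leans 0.3 rad. Squeezing the handle tops together opens it against a spring: about 4 N at first, 8 N at full opening.
- jaw_a (a point): Inner side of the tip of the clip's +y jaw, 36 mm below the pivot when parked; the jaws are free from 4 mm below the pivot (pin) down to the tips. As the handles are squeezed the clip may shift a few mm in height between the fingers.
- jaw_b (a point): Inner side of the tip of the clip's -y jaw, 36 mm below the pivot when parked.
- chip_tray: Bystander: loose dark chip tray, 90 x 70 x 14 mm, origin underside centre. Leave alone.
- wire_spool: Bystander: loose brass wire spool, 50 mm across, 32 mm high, origin underside centre. Leave alone.
- jar: Bystander: loose amber jar, 48 mm across, 60 mm high, beyond the track, origin underside centre. Leave alone.
- driver: Bystander: loose blue screwdriver, 160 mm long, lying beyond the track. Leave alone.
Not all that is in view belongs to the job. There is more than one size of the tote; the job needs the middle-sized.

How it is judged (in metres and radians):
On the way, in this order (a step that is already met when the one before it is completed fails the run):
1. the tote is home against the stop, within 6 mm (y of tote in the frame of tote_home above -0.006 m and z of tote in the frame of tote_home below 0.008 m and linear speed of tote below 0.02 m/s), for 0.3 s.
2. the clip is squeezed by the fingers and lifted clear of its blade (z of clip in the frame of stand above 0.115 m and contact force between the fingers and clip above 2 N and contact force between clip and stand below 0.1 N), for 0.2 s.
At the end, for the whole second after the job is handed in: Tote at rest within 6 mm of home. Fingers hold the clip squeezed (over 2 N, over 0.35 rad), still, touching nothing else; jaw tips on opposite sides of the card, each over 6 mm from its mid-plane and over 6 mm below its edge; pivot within 12 mm of the pad's middle (all of step 1 and ((y of jaw_a in the frame of card above 0.006 m and y of jaw_b in the frame of card below -0.006 m) or (y of jaw_b in the frame of card above 0.006 m and y of jaw_a in the frame of card below -0.006 m)) and z of each of jaw_a, jaw_b in the frame of card below -0.006 m and x of clip in the frame of card between -0.012 and 0.012 m and value of joint clip_arm above 0.35 rad and linear speed of clip below 0.03 m/s and contact force between the fingers and clip above 2 N and contact force between clip and tote below 0.3 N and contact force between clip and track below 0.1 N and contact force between clip and stand below 0.1 N); the arm keeps its last pose, push and grip.
It fails at once if a bystander is moved by more than 30 mm (distance of any of chip_tray, wire_spool, jar, driver from where it was at the start of the episode above 0.03 m).
It fails at once if the clip bites or hits the card or tote with more than 5 N (contact force between clip and tote above 5 N).
It fails at once if the tote is lifted or tipped off the rollers (z of tote in the frame of track above 0.065 m or angle between tote's own z axis and vertical above 0.25 rad).
It also fails if it takes over 56 s, if anything falls off the work surface, if the arm or the gripper's body presses on something with over 40 N, if the wrist force passes 120 N, or if a joint passes its speed limit or range.

ROBOT

A 6-joint arm with a two-finger parallel gripper is mounted at the origin on the work surface. World frame = base frame: x ahead of the robot, y to its left, z up, the work surface at z = 0. Lengths are in mm, angles in rad, forces in N, time in s.
With the tool pointing down it reaches from about 350 to 875 mm from the base axis. Payload 4.2 kg.
Tool frame: the origin (TCP) lies between the finger pads, 19 mm behind the fingertips; this is the grasp point; z points along the fingers, y is the line along which they close (so a half turn about z gives the same grasp; the last joint's range is limited). The gripper opens to 85 mm and grips with 20 to 120 N. Pads are 22 mm wide; open, the fingers measure 114 mm over their backs; the gripper's body (76 mm by 85 mm) begins 54 mm behind the grasp point. The pads swing forward as they close: fully open they stand 13 mm farther back than shut.
Start: joints at [1.545, 0.385, 0.008, 0, -1.194, -0.259], TCP at [175.571, 599.812, 250.012] pointing down, gripper open.
Joint ranges: [-3.14, 3.14], [-1.21, 2.06], [-1.07, 1.41], [-3.16, 2.05], [-2.99, -0.16], [-3.1, 3.1]. Speed limits (rad/s): [2.79, 2.79, 3.14, 3.14, 3.14, 3.14].

INTERFACE

Orientations are given as a unit quaternion [x, y, z, w].
In Python, from bench import arm gives the robot as it stands. The module is installed in compiled form; this text tells all that it offers.
- The arm moves only by the tool servo_tool, never from a script. Its argument "increments" is a list of rows, each a list of 7 numbers: the opening, from 0 (shut) to 1 (fully open), then the shift along the tool's x, y, z in m, then the turn, a rotation vector about the tool's x, y, z in degrees. In form: [[grip, x, y, z, ax, ay, az], ...]. A call has 1 to 12 rows; each row is the pose to reach, as a shift and turn from the pose commanded when the call began, along the tool's axes at that moment; what a row does not reach only later rows make up. A row lasts 1/8 s, in which the tool goes at most 62.5 mm and 10.7 degrees, less where a joint would pass 70% of its speed; a pose out of reach is approached as far as the arm can. A call with a gripper value outside its range is refused whole. The fingers move at their own pace and stop on an object; the grip force is fixed at half the most. Time passes only in rows, so rows that repeat a pose let the fingers close. It gives the time, the measured TCP pose, the force, the opening and the grip force at its end, in the units of the state.
- arm.read_state(): the state, without advancing time (a new reading comes with each control period).
- arm.get_image(name): name is "scene" or "top"; returns a dict with "color" (384x512x3 uint8, red, green, blue), "fx", "fy", "cx", "cy" (pixels), "k1" (the pictures are not rectified: a ray, as slopes to the right and down, at radius r is drawn at 1 + k1 r^2 times it, then the intrinsics apply), "rvec" (rotation vector, rad) and "tvec" (3), from world to camera coordinates, as OpenCV has them. Camera axes: x right, y down, z forward; pixel columns grow to the right and rows downward; lengths in mm; the calibration is good to about 2 mm. A picture is of the moment at which its call begins. There is no depth.
- arm.job_done(): hands the job in; it is judged then, once.
Trained networks look in the newest picture that a camera, given by its name, has taken for a name from the list of things; names that differ only in an ending like _2 or _b are one class to them, and where a whole thing is asked for, a point or a joint stands for the part that bears it (a point fixed in the world has none). Each returns a list of dicts, best first, with "p" (0 to 1); they miss things now and then, are a little off and sometimes report something else, mostly with a low value. They report only what shows in the picture. A call takes as long as a camera call. They do not tell look-alikes from the thing itself.
- arm.look_for(camera, thing): "box" ([centre column, centre row, width, height] in pixels, round what is visible of it).
- arm.spot_point(camera, thing): "centre" ([column, row] in pixels: a listed point, or the origin of a listed thing).
The state is a dict: "clock": time; "joints": joint angles; "joint_vel": joint speeds; "joint_efforts": joint torques, N m; "position": TCP position; "ee_rot": TCP orientation; "contact_force": force on the tool from outside, world axes, zero at the start; "wrist_torque": the same for the moment, N m; "gripper_width": finger opening in mm; "grasp_force": force on a finger pad.
Only numpy, scipy, OpenCV 4.12 (cv2) and the standard library are available. Lean on these libraries where they do the work, as an engineer would, in place of code of your own. Each camera call takes 0.05 s, during which the arm holds its last target. There are 200 camera calls.

## Working session

There is one attempt and no reset: what is moved stays moved. The work goes in short steps, Python scripts to look and compute and a tool call to move; the robot and the scene stay as the last step left them, time stands still between calls to the robot, and variables do not carry over. Pictures are saved under pics/ and viewed, at most 13 in all, crops included, and the job is handed in when it is done.

Besides the shell and the picture viewer there is one more tool, called by a JSON object that holds its "fn" and its "kwargs", one argument or row to a line. servo_tool: Moves the arm, as the interface text tells. Its arguments: {"type":"object","properties":{"increments":{"type":"array","items":{"type":"array","items":{"type":"number"}}}},"required":["increments"]}

```bash
mkdir -p pics
cat > h.py <<'E'
import numpy as np, cv2
from bench import arm
from scipy.spatial.transform import Rotation as R
def cam(n):
    d=arm.get_image(n); return d
def ray(d,px):
    K=np.array([[d['fx'],0,d['cx']],[0,d['fy'],d['cy']],[0,0,1.]])
    u=cv2.undistortPoints(np.array([[px]],float),K,np.array([d['k1'],0,0,0.]))[0,0]
    Rm=cv2.Rodrigues(np.array(d['rvec'],float))[0]; t=np.array(d['tvec'],float).ravel()
    return -Rm.T@t, Rm.T@np.array([u[0],u[1],1])
def atz(d,px,z):
    o,v=ray(d,px); return o+v*(z-o[2])/v[2]
def tri(obs):
    A=np.zeros((3,3));b=np.zeros(3)
    for d,p in obs:
        o,v=ray(d,p);v=v/np.linalg.norm(v);P=np.eye(3)-np.outer(v,v);A+=P;b+=P@o
    x=np.linalg.solve(A,b); return x
def proj(d,X):
    K=np.array([[d['fx'],0,d['cx']],[0,d['fy'],d['cy']],[0,0,1.]])
    return cv2.projectPoints(np.array(X,float).reshape(-1,3),np.array(d['rvec'],float),np.array(d['tvec'],float),K,np.array([d['k1'],0,0,0.]))[0][:,0]
def save(d,name): cv2.imwrite('pics/'+name,cv2.cvtColor(d['color'],cv2.COLOR_RGB2BGR))
E
python3 - <<'E'
from h import *
np.set_printoptions(precision=1,suppress=True)
D={}
for n in('scene','top'):
    D[n]=cam(n);save(D[n],n+'0.png')
    d=D[n];print(n,ray(d,[256,192]))
    for t in['tote','card','track','tote_home','stand','clip','jaw_a','jaw_b','chip_tray','wire_spool','jar','driver']:
        print(t,[(round(r['p'],2),np.round(r['centre'])) for r in arm.spot_point(n,t)[:4]])
E
```

```text
scene (array([1039.2,  309.7,  744.4]), array([-0.5, -0.5, -0.7]))
tote [(0.9, array([212., 138.])), (0.89, array([226., 210.])), (0.75, array([166., 193.])), (0.57, array([270., 240.]))]
card [(0.91, array([225., 171.])), (0.84, array([210.,  97.])), (0.74, array([158., 174.]))]
track [(0.57, array([268., 242.])), (0.56, array([178., 264.]))]
tote_home [(0.64, array([323., 263.]))]
stand [(0.95, array([399., 245.]))]
clip [(0.61, array([405., 226.]))]
jaw_a [(0.69, array([400., 237.])), (0.61, array([401., 234.]))]
jaw_b [(0.69, array([400., 237.])), (0.61, array([401., 234.]))]
chip_tray [(0.98, array([252., 171.]))]
wire_spool [(0.65, array([319., 212.]))]
jar [(0.84, array([265., 320.])), (0.54, array([179., 261.]))]
driver [(0.69, array([180., 265.])), (0.38, array([253., 167.])), (0.18, array([270., 243.]))]
top (array([ 304.9,  -75.9, 1379.4]), array([ 0.2, -0. , -1. ]))
tote [(0.73, array([282., 182.])), (0.73, array([371., 261.])), (0.71, array([344., 174.]))]
card [(0.7, array([287., 174.])), (0.58, array([349., 169.])), (0.52, array([388., 258.]))]
track [(0.83, array([236., 184.]))]
tote_home [(0.73, array([187., 187.]))]
stand [(0.72, array([147., 251.])), (0.31, array([278., 132.]))]
clip [(0.68, array([145., 249.])), (0.41, array([286., 174.]))]
jaw_a [(0.52, array([146., 250.])), (0.48, array([146., 250.]))]
jaw_b [(0.52, array([146., 250.])), (0.48, array([146., 250.]))]
chip_tray [(0.91, array([305., 248.])), (0.19, array([285., 172.]))]
wire_spool [(0.75, array([221., 242.]))]
jar [(0.48, array([201., 137.]))]
driver [(0.48, array([276., 135.])), (0.41, array([189., 188.]))]
```

```bash
python3 -c "
import cv2,numpy as np
a=cv2.imread('pics/scene0.png');b=cv2.imread('pics/top0.png')
cv2.imwrite('pics/s0.png',cv2.resize(a,(800,600)));cv2.imwrite('pics/t0.png',cv2.resize(b,(800,600)))"
```

```text
(no output)
```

View pics/s0.png

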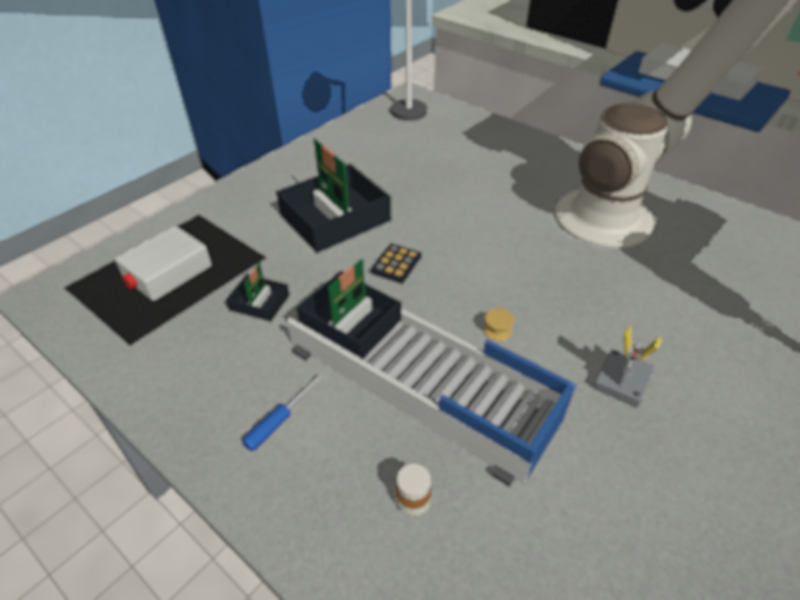

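View pics/t0.png

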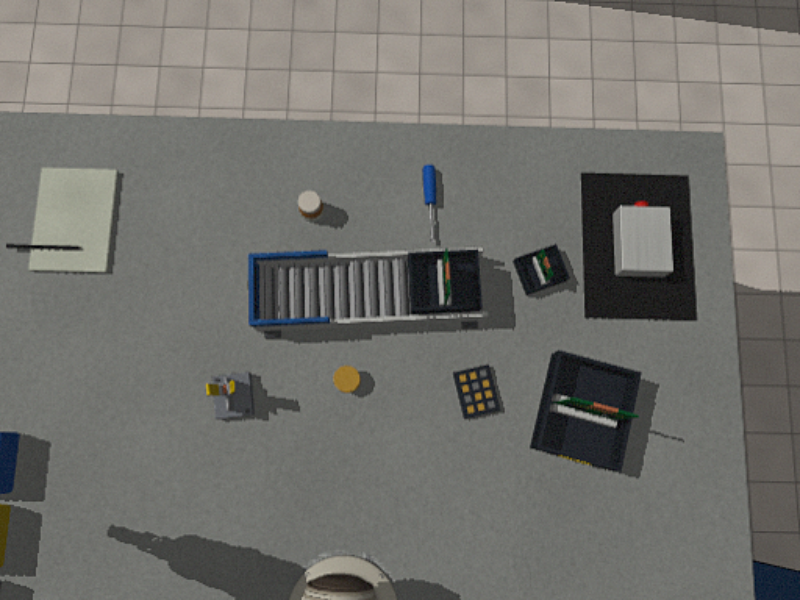

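The scene view has the middle-sized tote on the track (at about 350,310 of 800x600), the bay towards the robot's left and the clip stand at 625,370. The top view has the track from 250 to 482 along row 285, the stand at 230,395, and the small look-alike tote close behind the right one at 540,270.

Run:
```python
from h import *
np.set_printoptions(precision=1,suppress=True)
S=cam('scene');T=cam('top')
P=dict(tote=([226,210],[282,182]),card=([225,171],[287,174]),home=([323,263],[187,187]),track=([268,242],[236,184]),stand=([399,245],[147,251]),clip=([405,226],[145,249]),jaw=([400,237],[146,250]))
for k,(s,t) in P.items():
    x=tri([(S,s),(T,t)]);print(k,x,'reproj',proj(S,x)[0]-s,proj(T,x)[0]-t)
for k,z in dict(tote=45,home=45,track=0,stand=0,clip=76,card=160).items():
    print(k,atz(S,P[k][0],z),atz(T,P[k][1],z))
for n,d in(('s',S),('t',T)):
    im=cv2.cvtColor(d['color'],cv2.COLOR_RGB2BGR)
    h={'s':[(372,185),(240,165)],'t':[(120,225),(150,150)]}
    a={'s':im[200:275,365:440],'t':im[215:275,115:190]}[n]
    b={'s':im[160:310,180:380],'t':im[150:215,150:350]}[n]
    cv2.imwrite(f'/tmp/{n}a.png',cv2.resize(a,(400,300) ,interpolation=3)); cv2.imwrite(f'/tmp/{n}b.png',cv2.resize(b,(400,300 if n=='s' else 130),interpolation=3))
f=lambda x:cv2.imread(f'/tmp/{x}.png')
c=np.zeros((600,800,3),np.uint8);c[:300,:400]=f('sa');c[:300,400:]=f('ta');c[300:,:400]=f('sb');c[300:430,400:]=f('tb')
cv2.imwrite('pics/c1.png',c)
```

```text
tote [ 599.5 -165.8   34.6] reproj [-0.9 -0.2] [-0.7  0.5]
card [ 592.  -168.5  165.1] reproj [-1.9 -0.4] [-1.3  1. ]
home [576.3 117.3  36.1] reproj [-1.2 -0.2] [-0.9  0.4]
track [594.9 -27.6  10.1] reproj [-0.9 -0.2] [-0.7  0.4]
stand [387.6 226.3   4.8] reproj [0.2 0. ] [ 0.1 -0. ]
clip [388.2 219.   73.9] reproj [-0.7 -0.1] [-0.6  0.2]
jaw [388.9 222.   34.4] reproj [0.6 0.1] [ 0.5 -0.1]
tote [ 604.8 -156.6   45. ] [ 598.7 -167.1   45. ]
home [580.9 122.2  45. ] [575.6 113.5  45. ]
track [587.8 -30.2   0. ] [598.3 -29.2   0. ]
stand [383.5 225.4  -0. ] [387.7 227.8   0. ]
clip [389.5 220.8  76. ] [388.6 217.   76. ]
card [ 586.2 -168.4  160. ] [ 596.  -172.5  160. ]
```

View pics/c1.png

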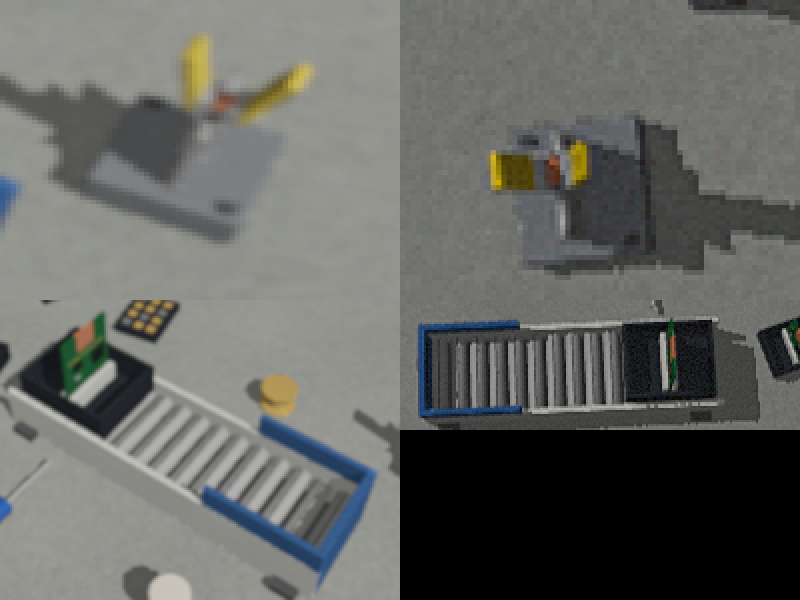

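The crop shows the stand with its blade along the image's vertical (the clip's handles at about 137,249 and 148,248 in the top picture), and the track corners at (159.5,162.5), (160,208), (309,159.5) and (308.5,202) in the top picture.

```bash
cat >> h.py <<'E'
def blobs(d,lo,hi,box,mn=6):
    x0,y0,x1,y1=box; im=cv2.cvtColor(d['color'],cv2.COLOR_RGB2HSV)[y0:y1,x0:x1]
    n,l,st,c=cv2.connectedComponentsWithStats(cv2.inRange(im,lo,hi),connectivity=8)
    return [(st[i,4],c[i]+[x0,y0],st[i,:4]+[x0,y0,0,0]) for i in range(1,n) if st[i,4]>=mn]
E
python3 - <<'E'
from h import *
np.set_printoptions(precision=1,suppress=True)
S=cam('scene');T=cam('top')
Y=((20,130,90),(34,255,255))
s=blobs(S,*Y,(365,200,440,275));t=blobs(T,*Y,(115,215,190,275))
print('yel',s,t)
C=((3,80,80),(17,255,255))
print('cop',blobs(S,*C,(195,150,260,220)),blobs(T,*C,(262,155,308,205)))
print('track',[atz(T,p,z) for p,z in (([159.5,162.5],90),([160,208],90),([309,159.5],60),([308.5,202],60))])
print('tote',[atz(T,p,90) for p in ([308,160],[308,199.5],[261,161.5],[261,201])])
print('stand z0/22',[atz(T,p,22) for p in([159.6,238.6],[162.8,266],[138.8,267.4])])
# blue bay corners in scene crop sb: scale 2, offset 180,160 
print('scene blue',[atz(S,[180+x/2,160+(y-300)/2],90) for x,y in((376,472),(320,553),(205,490),(262,420))])
E
```

```text
yel [(np.int32(40), array([401.1, 217.1]), array([400, 210,   4,  15])), (np.int32(40), array([416.1, 222.9]), array([411, 217,  11,  12]))] [(np.int32(24), array([148. , 246.8]), array([147, 243,   3,   9])), (np.int32(17), array([132.8, 249.4]), array([132, 246,   3,   7]))]
cop [(np.int32(95), array([221.8, 177.7]), array([217, 171,  10,  15]))] [(np.int32(28), array([286. , 173.4]), array([285, 168,   3,  11]))]
track [array([636.3, 190.1,  90. ]), array([503.8, 179.9,  90. ]), array([ 666. , -245.4,   60. ]), array([ 537.9, -244.1,   60. ])]
tote [array([ 656.2, -238.6,   90. ]), array([ 539.8, -238.9,   90. ]), array([ 647.7, -102.3,   90. ]), array([ 531.8, -105. ,   90. ])]
stand z0/22 [array([423.5, 188.6,  22. ]), array([344.4, 174.2,  22. ]), array([338.6, 243.3,  22. ])]
scene blue [array([509.1, 185.3,  90. ]), array([635.6, 190.4,  90. ]), array([649.4,  56.6,  90. ]), array([527.2,  47.8,  90. ])]
```

```bash
cat >> h.py <<'E'
def inc(x,y,z,yaw):
    """increment (m) and az needed to reach world TCP x,y,z with tool down and tool y along world direction yaw+90deg (nearest half turn)"""
    s=arm.read_state(); Rm=R.from_quat(s['ee_rot'])
    d=Rm.inv().apply(np.array([x,y,z])-s['position'])/1000
    best=None
    for k in(0,np.pi):
        yv=np.array([-np.sin(yaw+k),np.cos(yaw+k),0]);zv=np.array([0,0,-1.]);xv=np.cross(yv,zv)
        rv=(Rm.inv()*R.from_matrix(np.c_[xv,yv,zv])).as_rotvec(degrees=True)
        if best is None or np.linalg.norm(rv)<np.linalg.norm(best): best=rv
    return np.round(d,4),np.round(best,2)
E
python3 - <<'E'
from h import *
from scipy.optimize import least_squares
np.set_printoptions(precision=2,suppress=True)
print(arm.read_state()['position'],arm.read_state()['ee_rot'],inc(600,-266,240,.074), R.from_quat(arm.read_state()['ee_rot']).as_matrix())
S=cam('scene');T=cam('top')
Y=((18,110,45),(36,255,255))
s=blobs(S,*Y,(365,200,440,275));t=blobs(T,*Y,(115,215,190,275))
print(s,t)
# handle as plate: from (y~7,z~8) to top (outer 25, z 41)
def plate(sgn):
    P=[]
    for x in(-10,10):
        for y,z in((7,8),(12,8),(19.5,41),(25,39)): P.append((x,sgn*y,z))
    return np.array(P,float)
def world(q,P):
    c,n=np.cos(q[2]),np.sin(q[2]); return np.c_[q[0]+c*P[:,0]-n*P[:,1],q[1]+n*P[:,0]+c*P[:,1],76+P[:,2]]
s.sort(key=lambda b:b[1][0]);t.sort(key=lambda b:-b[1][0])
def res(q):
    r=[]
    for d,bl in((S,s),(T,t)):
        for sg,b in((-1,bl[0]),(1,bl[1])):
            p=proj(d,world(q,plate(sg))); x0,y0,w,h=b[2]
            mn=p.min(0);mx=p.max(0)
            r+=[mn[0]-x0+.5,mx[0]-(x0+w-.5),(mn[1]-y0+.5),(mx[1]-(y0+h-.5))]
    return r
for y0 in(0,.2):
    f=least_squares(res,[388,220,y0],loss='soft_l1',x_scale=[1,1,.02]);print(f.x,f.cost,np.array(f.fun).reshape(4,4))
E
```

```text
[175.58 599.82 250.02] [ 0.99 -0.14 -0.   -0.  ] (array([0.65, 0.71, 0.01]), array([ -0.  ,   0.  , -20.56])) [[ 0.96 -0.28 -0.  ]
 [-0.28 -0.96  0.  ]
 [-0.   -0.   -1.  ]]
[(np.int32(54), array([401.41, 216.59]), array([400, 209,   4,  17])), (np.int32(54), array([416.57, 222.52]), array([411, 217,  12,  13]))] [(np.int32(28), array([148.07, 247.07]), array([147, 243,   4,   9])), (np.int32(57), array([135.44, 248.93]), array([132, 245,   8,   8]))]
[390.27 221.77   0.14] 5.326046400370101 [[-1.62  0.96 -0.14  0.3 ]
 [-2.39  0.28 -1.03 -0.31]
 [-1.53 -0.89  0.09 -0.06]
 [-0.79  0.95 -0.05 -0.26]]
[390.27 221.77   0.14] 5.3260464003718555 [[-1.62  0.96 -0.14  0.3 ]
 [-2.39  0.28 -1.03 -0.31]
 [-1.53 -0.89  0.09 -0.06]
 [-0.79  0.95 -0.05 -0.26]]
```

Run:
```python
from h import *
print(inc(600,-266,240,.074),R.from_quat(arm.read_state()['ee_rot']).as_matrix()[:,0])
```

```text
(array([0.6506, 0.7117, 0.01  ]), array([  0.  ,  -0.  , -20.56])) [ 9.59717881e-01 -2.80965455e-01  3.50142656e-05]
```

{"fn": "servo_tool", "kwargs": {
  "increments": [
    [0,0.6506,0.7117,0.01,0,0,-20.56],
    [0,0.6506,0.7117,0.01,0,0,-20.56],
    [0,0.6506,0.7117,0.01,0,0,-20.56],
    [0,0.6506,0.7117,0.01,0,0,-20.56],
    [0,0.6506,0.7117,0.01,0,0,-20.56],
    [0,0.6506,0.7117,0.01,0,0,-20.56],
    [0,0.6506,0.7117,0.01,0,0,-20.56],
    [0,0.6506,0.7117,0.01,0,0,-20.56],
    [0,0.6506,0.7117,0.01,0,0,-20.56],
    [0,0.6506,0.7117,0.01,0,0,-20.56],
    [0,0.6506,0.7117,0.01,0,0,-20.56],
    [0,0.6506,0.7117,0.01,0,0,-20.56]
  ]
}}

```text
clock: 3.1
position: [506.5, -75.7, 242.7]
ee_rot: [0.999, 0.037, 0.001, -0.0]
contact_force: [1.6, 1.1, 0.7]
gripper_width: -0.2
grasp_force: 0.0
```

Run:
```python
from h import *
print(arm.read_state()['clock'],arm.read_state()['position'],inc(600,-266,200,.074))
```

```text
3.1 [506.50746879 -75.65250309 242.65326944] (array([0.0791, 0.1967, 0.0428]), array([-0.  , -0.07,  0.  ]))
```

{"fn": "servo_tool", "kwargs": {
  "increments": [
    [0,0.0791,0.1967,0,0,0,0],
    [0,0.0791,0.1967,0,0,0,0],
    [0,0.0791,0.1967,0,0,0,0],
    [0,0.0791,0.1967,0.0,0,0,0],
    [0,0.0791,0.1967,0.05,0,0,0],
    [0,0.0791,0.1967,0.09,0,0,0],
    [0,0.0791,0.1967,0.09,0,0,0]
  ]
}}

```text
clock: 3.98
position: [597.0, -263.5, 148.5]
ee_rot: [0.999, 0.037, -0.004, -0.001]
contact_force: [0.2, -1.0, 0.4]
gripper_width: -0.0
grasp_force: 0.0
```

Run:
```python
from h import *
print(inc(600,-266,76,.074))
d=cam('scene');c=d['color'][130:250,150:310];t=cam('top')['color'][130:250,230:390]
cv2.imwrite('pics/p2.png',cv2.resize(np.hstack([c,t]),(800,300),interpolation=3)[:,:,::-1])
```

```text
(array([0.0034, 0.0029, 0.0725]), array([-0.15,  0.45, -0.03]))
```

View pics/p2.png

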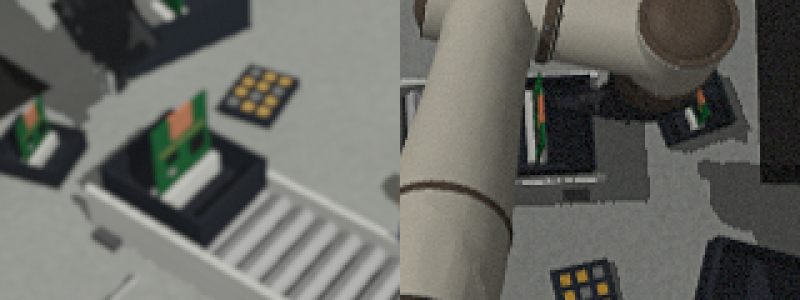

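The crops show the gripper just behind the tote's rear wall, clear of the small tote. Next it goes down behind the wall.

{"fn": "servo_tool", "kwargs": {
  "increments": [
    [0,0.003,0.004,0.0,0,0,0],
    [0,0.003,0.004,0.04,0,0,0],
    [0,0.003,0.004,0.0725,0,0,0],
    [0,0.003,0.004,0.0725,0,0,0],
    [0,0.003,0.004,0.0725,0,0,0]
  ]
}}

```text
clock: 4.7
position: [604.1, -268.2, 82.2]
ee_rot: [0.999, 0.037, 0.002, 0.001]
contact_force: [0.6, 0.4, 0.5]
gripper_width: 0.2
grasp_force: 0.0
```

Run:
```python
from h import *
s=arm.read_state();print(s['clock'],s['position'],s['contact_force'],R.from_quat(s['ee_rot']).as_matrix()[:,:2].T,inc(600-.074*45,-221,76,.074))
```

```text
4.7 [ 604.06988303 -268.19315752   82.19550665] [0.59598154 0.3670059  0.5331336 ] [[ 0.99720077  0.0746725   0.00382676]
 [ 0.07466608 -0.99720698  0.00179249]] (array([-0.0039, -0.0476,  0.0061]), array([ 0.1 , -0.22,  0.04]))
```

{"fn": "servo_tool", "kwargs": {
  "increments": [
    [0,-0.002,-0.01,0,0,0,0],
    [0,-0.002,-0.02,0,0,0,0],
    [0,-0.002,-0.035,0,0,0,0],
    [0,-0.002,-0.055,0,0,0,0],
    [0,-0.002,-0.075,0,0,0,0],
    [0,-0.002,-0.095,0,0,0,0],
    [0,-0.002,-0.115,0,0,0,0],
    [0,-0.002,-0.135,0,0,0,0],
    [0,-0.002,-0.155,0,0,0,0],
    [0,-0.002,-0.175,0,0,0,0],
    [0,-0.002,-0.195,0,0,0,0],
    [0,-0.002,-0.215,0,0,0,0]
  ]
}}

```text
clock: 6.2
position: [584.3, -52.1, 79.7]
ee_rot: [0.999, 0.037, -0.0, 0.0]
contact_force: [0.7, -1.8, 0.2]
gripper_width: 0.1
grasp_force: 1.0
```

Run:
```python
from h import *
s=arm.read_state();print(s['clock'],s['position'],s['contact_force'])
d=cam('scene');save(d,'p3.png')
print([(r['p'],r['centre']) for n in('tote','card') for r in arm.spot_point('scene',n)])
```

```text
6.2 [584.32088055 -52.12312011  79.67305041] [ 0.73157918 -1.81271058  0.17774774]
[(0.87, [164.4, 194.0]), (0.77, [289.4, 243.7]), (0.67, [214.5, 136.7]), (0.97, [292.9, 207.0]), (0.6, [211.7, 102.6]), (0.48, [159.6, 174.5])]
```

View pics/p3.png

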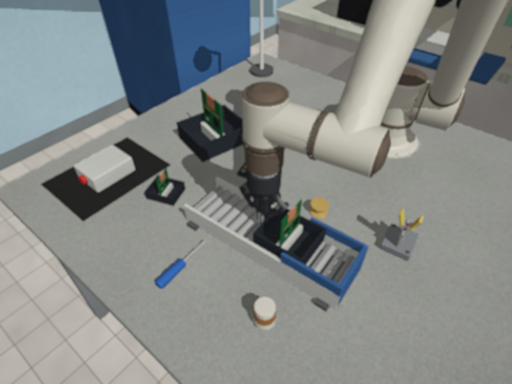

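The tote (around 290,240 in the scene picture) is rolling along ahead of the fingers and is entering the bay. I'll keep pushing, slower near the end.

{"fn": "servo_tool", "kwargs": {
  "increments": [
    [0,0,-0.015,0,0,0,0],
    [0,0,-0.03,0,0,0,0],
    [0,0,-0.045,0,0,0,0],
    [0,0,-0.058,0,0,0,0],
    [0,0,-0.066,0,0,0,0],
    [0,0,-0.072,0,0,0,0],
    [0,0,-0.075,0,0,0,0],
    [0,0,-0.078,0,0,0,0]
  ]
}}

```text
clock: 7.35
position: [579.0, 24.4, 79.9]
ee_rot: [0.999, 0.037, 0.0, 0.0]
contact_force: [0.2, -0.5, -0.1]
gripper_width: -0.4
grasp_force: 0.5
```

{"fn": "servo_tool", "kwargs": {
  "increments": [
    [0,0,-0.002,0,0,0,0],
    [0,0,-0.004,0,0,0,0],
    [0,0,-0.006,0,0,0,0]
  ]
}}

```text
clock: 7.72
position: [578.5, 30.4, 79.8]
ee_rot: [0.999, 0.037, 0.0, -0.0]
contact_force: [0.1, -1.0, -0.1]
gripper_width: -0.2
grasp_force: 0.5
```

Run:
```python
from h import *
s=arm.read_state();print(s['clock'],s['position'],s['contact_force'])
d=cam('scene');t=cam('top')
c=d['color'][170:300,240:380];t=t['color'][140:215,140:260]
cv2.imwrite('pics/p4.png',np.hstack([cv2.resize(c,(400,371),interpolation=3),cv2.resize(t,(400,371),interpolation=3)])[:,:,::-1])
```

```text
7.725 [578.48155946  30.42148817  79.8436364 ] [ 0.11237325 -1.02858743 -0.13644148]
```

View pics/p4.png

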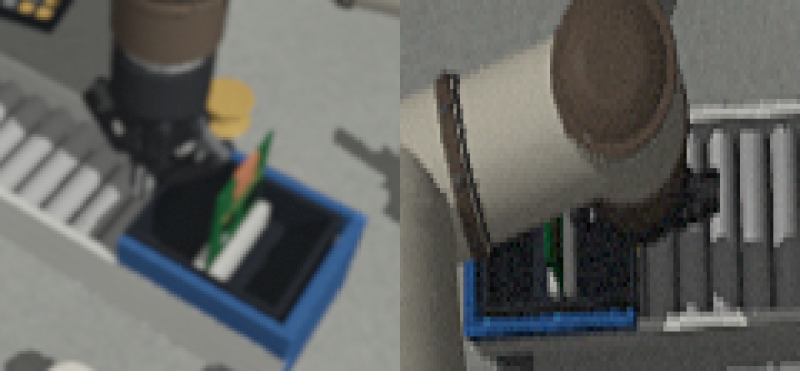

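The tote is nearly against the end stop. I'll creep on until the force rises.

{"fn": "servo_tool", "kwargs": {
  "increments": [
    [0,0,-0.002,0,0,0,0],
    [0,0,-0.004,0,0,0,0],
    [0,0,-0.004,0,0,0,0]
  ]
}}

```text
clock: 8.2
position: [577.9, 34.6, 79.7]
ee_rot: [0.999, 0.037, -0.0, -0.0]
contact_force: [-0.0, -0.2, 1.1]
gripper_width: -0.3
grasp_force: 0.0
```

{"fn": "servo_tool", "kwargs": {
  "increments": [
    [0,0,-0.002,0,0,0,0],
    [0,0,-0.004,0,0,0,0],
    [0,0,-0.004,0,0,0,0]
  ]
}}

```text
clock: 8.57
position: [577.7, 36.5, 79.7]
ee_rot: [0.999, 0.037, -0.0, 0.001]
contact_force: [2.6, -8.6, 0.1]
gripper_width: 0.2
grasp_force: 4.3
```

{"fn": "servo_tool", "kwargs": {
  "increments": [
    [0,0,0,0,0,0,0],
    [0,0,0,0,0,0,0],
    [0,0,0,0,0,0,0],
    [0,0,0.005,0,0,0,0],
    [0,0,0.015,0,0,0,0],
    [0,0,0.015,-0.05,0,0,0],
    [0.5,0,0.015,-0.11,0,0,0],
    [1,0,0.015,-0.13,0,0,0],
    [1,0,0.015,-0.13,0,0,0]
  ]
}}

```text
clock: 9.7
position: [579.6, 23.6, 211.7]
ee_rot: [0.999, 0.037, 0.002, -0.001]
contact_force: [0.2, -0.8, -0.3]
gripper_width: 54.3
grasp_force: 0.0
```

Run:
```python
from h import *
s=arm.read_state();print(s['clock'],s['position'],inc(390,221.5,209,.135))
d=cam('scene');t=cam('top')
print([(r['p'],r['centre']) for n in('tote','card') for r in arm.spot_point('scene',n)])
```

```text
9.7 [579.55947858  23.56079045 211.68687371] (array([-0.1744, -0.2114,  0.0022]), array([-0.07, -0.26, -3.49]))
[(0.7, [213.8, 137.9]), (0.61, [319.9, 262.6]), (0.58, [162.1, 193.4]), (0.75, [206.6, 99.1]), (0.65, [332.3, 226.2]), (0.61, [320.3, 211.1])]
```

{"fn": "servo_tool", "kwargs": {
  "increments": [
    [1,-0.1744,-0.2114,0.0,0,0,-3.5],
    [1,-0.1744,-0.2114,0.0,0,0,-3.5],
    [1,-0.1744,-0.2114,0.0,0,0,-3.5],
    [1,-0.1744,-0.2114,0.0,0,0,-3.5],
    [1,-0.1744,-0.2114,0.0,0,0,-3.5],
    [1,-0.1744,-0.2114,0.0,0,0,-3.5],
    [1,-0.1744,-0.2114,0.0,0,0,-3.5]
  ]
}}

```text
clock: 10.78
position: [389.4, 220.9, 209.0]
ee_rot: [0.998, 0.067, -0.001, 0.001]
contact_force: [-0.5, 0.0, -0.3]
gripper_width: 85.4
grasp_force: 0.0
```

Run:
```python
from h import *
np.set_printoptions(precision=2,suppress=True)
s=arm.read_state();print(s['clock'],s['position'],inc(390,221.5,110,.135))
d=cam('scene');t=cam('top')
q=np.array([388,224,45.]);
for n,z in(('tote',45),('card',160)): print(n,[(r['p'],r['centre'],atz(t,r['centre'],z)) for r in arm.spot_point('top',n)],[(r['p'],r['centre'],atz(d,r['centre'],z)) for r in arm.spot_point('scene',n)])
C=((3,80,80),(17,255,255))
print('cop',blobs(d,*C,(295,170,370,280)),blobs(t,*C,(160,155,220,205),3))
c=d['color'][175:275,340:460];u=t['color'][140:240,140:260]
cv2.imwrite('pics/p5.png',np.hstack([cv2.resize(c,(400,333),interpolation=3),cv2.resize(u,(400,333),interpolation=3)])[:,:,::-1])
```

```text
10.775 [389.38 220.86 209.02] (array([ 0. , -0. ,  0.1]), array([ 0.07,  0.07, -0.  ]))
tote [(0.77, [184.6, 183.7], array([585.37, 121.14,  45.  ])), (0.58, [344.2, 172.0], array([ 634.54, -352.88,   45.  ])), (0.57, [372.4, 262.3], array([ 369.32, -430.93,   45.  ]))] [(0.79, [163.8, 195.3], array([ 673.32, -320.4 ,   45.  ])), (0.59, [323.3, 264.1], array([582.9 , 124.27,  45.  ])), (0.55, [214.4, 139.1], array([ 408.93, -391.97,   45.  ]))]
card [(0.82, [385.7, 260.1], array([ 370.37, -435.73,  160.  ])), (0.68, [145.6, 248.2], array([385.33, 196.74, 160.  ])), (0.57, [345.6, 167.6], array([ 618.65, -333.03,  160.  ]))] [(0.9, [207.6, 97.3], array([ 376.69, -439.48,  160.  ])), (0.88, [329.6, 224.7], array([567.8 , 112.36, 160.  ])), (0.5, [160.4, 174.2], array([ 693.05, -277.52,  160.  ]))]
cop [(np.int32(70), array([328.13, 231.63]), array([324, 224,   9,  16]))] [(np.int32(23), array([181.48, 177.74]), array([181, 172,   2,  12]))]
```

View pics/p5.png

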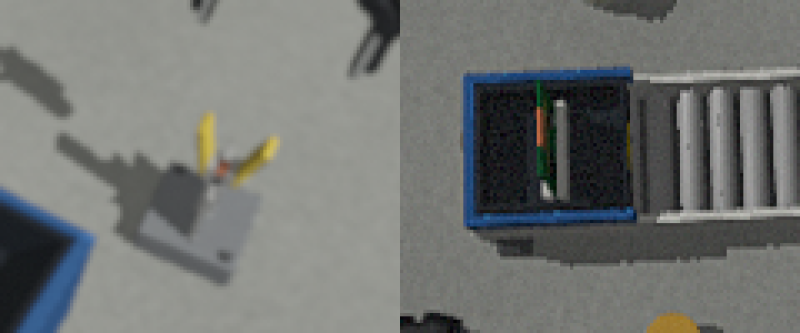

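The tote sits fully home in the bay. The open fingers hang above the clip on either side of its handles. Next I lower, then close.

{"fn": "servo_tool", "kwargs": {
  "increments": [
    [1,0.0005,-0.0005,0.03,0,0,0],
    [1,0.0005,-0.0005,0.06,0,0,0],
    [1,0.0005,-0.0005,0.085,0,0,0],
    [1,0.0005,-0.0005,0.101,0,0,0],
    [1,0.0005,-0.0005,0.101,0,0,0],
    [1,0.0005,-0.0005,0.101,0,0,0]
  ]
}}

```text
clock: 11.82
position: [390.2, 222.1, 109.4]
ee_rot: [0.998, 0.067, 0.001, -0.0]
contact_force: [-1.5, -0.5, 0.1]
gripper_width: 85.4
grasp_force: 0.0
```

{"fn": "servo_tool", "kwargs": {
  "increments": [
    [0.6,0,0,0,0,0,0],
    [0.5,0,0,0,0,0,0],
    [0.45,0,0,0,0,0,0],
    [0.4,0,0,0,0,0,0],
    [0.3,0,0,0,0,0,0],
    [0.2,0,0,0,0,0,0],
    [0.1,0,0,0,0,0,0],
    [0,0,0,0,0,0,0],
    [0,0,0,0,0,0,0],
    [0,0,0,0,0,0,0]
  ]
}}

```text
clock: 13.08
position: [391.5, 222.7, 111.7]
ee_rot: [0.998, 0.069, 0.002, -0.001]
contact_force: [-0.4, -3.4, 16.5]
gripper_width: 22.4
grasp_force: 61.0
```

Run:
```python
from h import *
s=arm.read_state();print(s['clock'],s['position'],s['gripper_width'],s['grasp_force'])
d=cam('scene');t=cam('top')
c=d['color'][175:275,340:460];u=t['color'][190:290,90:210]
cv2.imwrite('pics/p6.png',np.hstack([cv2.resize(c,(400,333),interpolation=3),cv2.resize(u,(400,333),interpolation=3)])[:,:,::-1])
```

```text
13.075 [391.54250428 222.74362084 111.73799007] 22.40254983126271 60.9717983007431
```

View pics/p6.png

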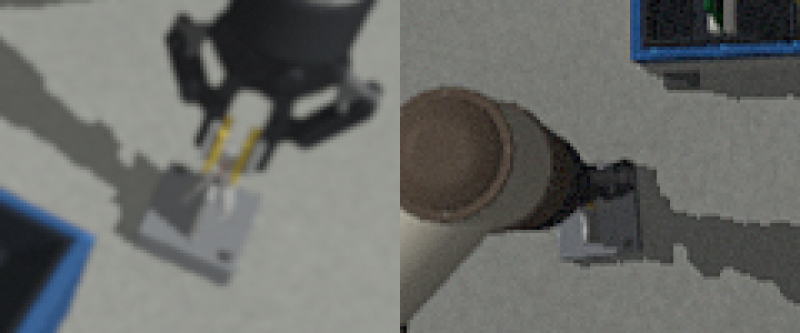

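The handles are squeezed parallel between the pads (22 mm wide), with the jaws open around the blade. I'll lift straight up.

{"fn": "servo_tool", "kwargs": {
  "increments": [
    [0,0,0,-0.01,0,0,0],
    [0,0,0,-0.03,0,0,0],
    [0,0,0,-0.06,0,0,0],
    [0,0,0,-0.1,0,0,0],
    [0,0,0,-0.14,0,0,0],
    [0,0,0,-0.16,0,0,0],
    [0,0,0,-0.16,0,0,0],
    [0,0,0,-0.16,0,0,0]
  ]
}}

```text
clock: 14.18
position: [388.9, 221.4, 267.5]
ee_rot: [0.998, 0.067, -0.001, 0.001]
contact_force: [-0.0, -1.1, -0.8]
gripper_width: 21.8
grasp_force: 59.0
```

Run:
```python
from h import *
np.set_printoptions(precision=1,suppress=True)
s=arm.read_state();p=s['position'];print(s['clock'],p,s['gripper_width'],s['grasp_force'])
d=cam('scene');t=cam('top')
print('TCP px',proj(d,p),proj(d,p-[0,0,35]),proj(d,p-[0,0,70]))
for n in('clip','jaw_a'):
    print(n,[(r['p'],r['centre']) for r in arm.spot_point('scene',n)],[(r['p'],r['centre']) for r in arm.spot_point('top',n)])
C=((3,80,80),(17,255,255))
a=blobs(d,*C,(295,170,370,280));b=blobs(t,*C,(160,155,220,205),3);print('cop',a,b)
for z in(146,): print(atz(d,a[0][1],z),atz(t,b[0][1],z))
# full pad region extents as check
G=((40,80,30),(85,255,255));print('green',blobs(d,*G,(295,170,370,290)),blobs(t,*G,(160,155,220,205),3))
c=d['color'][110:260,330:470]
u=t['color'][160:205,165:215]
cv2.imwrite('pics/p7.png',np.hstack([cv2.resize(c,(420,450),interpolation=3),cv2.resize(u,(380,450),interpolation=3)])[:,:,::-1])
```

```text
14.175 [388.9 221.4 267.5] 21.79866227456594 58.982775807380676
TCP px [[433.7 163.9]] [[427.7 177. ]] [[422.1 189.2]]
clip [(0.86, [426.3, 177.6])] [(0.52, [130.2, 243.7])]
jaw_a [(0.62, [430.0, 190.3]), (0.55, [416.8, 185.9])] [(0.51, [276.1, 134.3]), (0.48, [138.3, 247.7]), (0.38, [128.6, 243.9])]
cop [(np.int32(70), array([328.1, 231.5]), array([324, 224,   9,  16]))] [(np.int32(23), array([181.5, 177.7]), array([181, 172,   2,  12]))]
[574.2 115.1 146. ] [580.6 115.7 146. ]
green [(np.int32(255), array([323.3, 243.6]), array([315, 219,  22,  45]))] [(np.int32(22), array([182.1, 168. ]), array([181, 164,   4,   8])), (np.int32(20), array([185.2, 182.1]), array([184, 178,   3,  11])), (np.int32(28), array([182.2, 189.1]), array([181, 184,   5,  12]))]
```

View pics/p7.png

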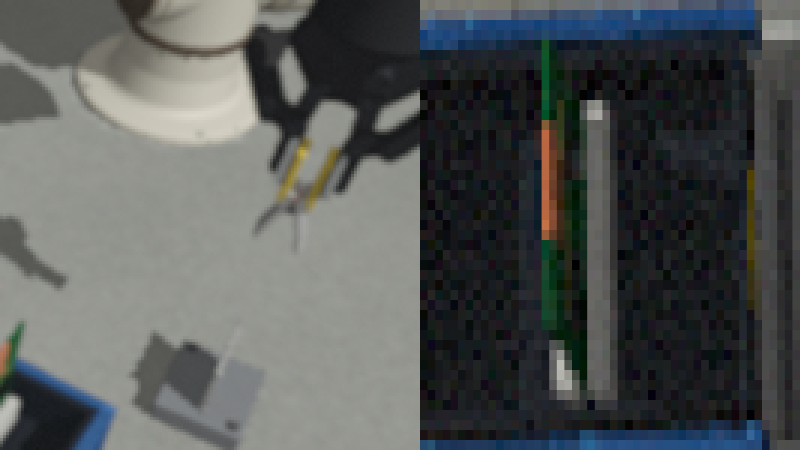

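The squeezed clip hangs clear of the blade with its jaws agape, pivot about 35 mm below the TCP. The card's copper pad is at (181.5,178) in the top picture.

Run:
```python
from h import *
print(inc(577.5,115.4,265,.074))
```

```text
(array([0.172 , 0.1307, 0.003 ]), array([0.06, 0.07, 3.5 ]))
```

{"fn": "servo_tool", "kwargs": {
  "increments": [
    [0,0.04,0.03,0,0,0,1],
    [0,0.08,0.06,0,0,0,2],
    [0,0.12,0.09,0,0,0,3.5],
    [0,0.155,0.117,0,0,0,3.5],
    [0,0.172,0.1307,0,0,0,3.5],
    [0,0.172,0.1307,0,0,0,3.5],
    [0,0.172,0.1307,0,0,0,3.5],
    [0,0.172,0.1307,0,0,0,3.5]
  ]
}}

```text
clock: 15.48
position: [577.1, 116.1, 269.0]
ee_rot: [0.999, 0.038, 0.0, -0.0]
contact_force: [0.1, -0.6, -0.1]
gripper_width: 22.1
grasp_force: 59.0
```

Run:
```python
from h import *
np.set_printoptions(precision=1,suppress=True)
s=arm.read_state();p=s['position'];print(s['clock'],p,s['gripper_width'],s['grasp_force'])
d=cam('scene')
c,y=np.cos(.074),np.sin(.074); yv=np.array([-y,c,0]);xv=np.array([c,y,0])
C0=np.array([577.5,115.4,160])
print('pivot/jaws pred',proj(d,[p-[0,0,35],p-[0,0,69]+12.5*yv,p-[0,0,69]-12.5*yv]))
for n in('clip','jaw_a','card'):
    print(n,[(r['p'],r['centre']) for r in arm.spot_point('scene',n)])
print('card pred: edge ends, pad corners',proj(d,[C0+1.5*yv+a*xv+[0,0,b] for a,b in((-40,0),(40,0),(-15,0),(15,0),(-15,-28),(15,-28))]))
im=d['color'][140:260,290:390]
cv2.imwrite('pics/p8.png',cv2.resize(im,(500,600),interpolation=3)[:,:,::-1])
```

```text
15.475 [577.1 116.1 269. ] 22.07393514956022 59.036402106285095
pivot/jaws pred [[334.2 203.6]
 [337.3 218.2]
 [325.9 212.6]]
clip [(0.9, [335.9, 202.1])]
jaw_a [(0.68, [337.7, 215.8]), (0.46, [325.6, 212.9])]
card [(0.87, [328.1, 227.7]), (0.62, [160.7, 175.1]), (0.61, [207.3, 97.2])]
card pred: edge ends, pad corners [[337.9 216.6]
 [319.5 241.2]
 [332.4 224. ]
 [325.5 233.2]
 [330.5 232.5]
 [323.7 241.7]]
```

View pics/p8.png

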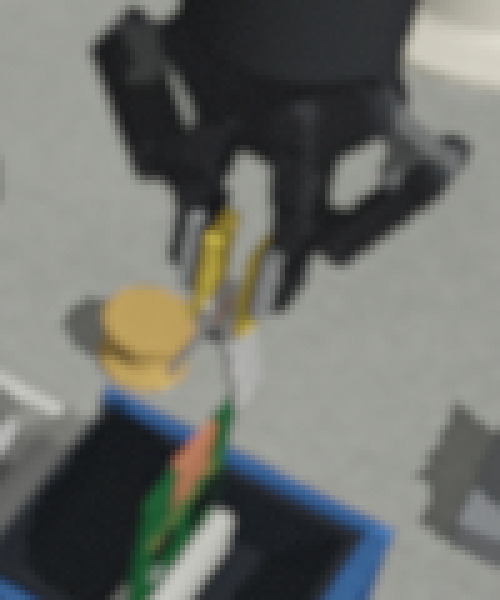

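The clip hangs squarely over the copper pad (pivot at 335,203, pad at 328,231), and the picture agrees with the prediction to about a pixel. I'll lower it in two stages.

{"fn": "servo_tool", "kwargs": {
  "increments": [
    [0,0,0.0005,0.01,0,0,0],
    [0,0,0.0005,0.022,0,0,0],
    [0,0,0.0005,0.032,0,0,0],
    [0,0,0.0005,0.038,0,0,0],
    [0,0,0.0005,0.042,0,0,0],
    [0,0,0.0005,0.042,0,0,0],
    [0,0,0.0005,0.042,0,0,0]
  ]
}}

```text
clock: 16.55
position: [578.0, 115.1, 227.1]
ee_rot: [0.999, 0.037, 0.0, -0.0]
contact_force: [-0.9, 0.2, -1.0]
gripper_width: 22.4
grasp_force: 59.0
```

{"fn": "servo_tool", "kwargs": {
  "increments": [
    [0,0,0,0.003,0,0,0],
    [0,0,0,0.007,0,0,0],
    [0,0,0,0.011,0,0,0],
    [0,0,0,0.014,0,0,0],
    [0,0,0,0.014,0,0,0],
    [0,0,0,0.014,0,0,0]
  ]
}}

```text
clock: 17.3
position: [577.8, 115.0, 212.8]
ee_rot: [0.999, 0.037, 0.0, 0.0]
contact_force: [-0.6, 0.1, -1.4]
gripper_width: 21.8
grasp_force: 59.0
```

Run:
```python
from h import *
np.set_printoptions(precision=1,suppress=True)
s=arm.read_state();p=s['position'];print(s['clock'],p,s['gripper_width'],s['grasp_force'],s['contact_force'])
d=cam('scene')
c,y=np.cos(.074),np.sin(.074); yv=np.array([-y,c,0]);xv=np.array([c,y,0])
print('pivot/jaws pred',proj(d,[p-[0,0,35],p-[0,0,69]+12.5*yv,p-[0,0,69]-12.5*yv]))
for n in('clip','jaw_a','card'):
    print(n,[(r['p'],r['centre']) for r in arm.spot_point('scene',n)])
im=d['color'][170:270,290:390]
cv2.imwrite('pics/p9.png',cv2.resize(im,(600,600),interpolation=3)[:,:,::-1])
```

```text
17.3 [577.8 115.  212.8] 21.840452171031316 59.036216139793396 [-0.6  0.1 -1.4]
pivot/jaws pred [[329.3 222.6]
 [332.4 236. ]
 [321.7 230.4]]
clip [(0.7, [321.7, 228.8]), (0.66, [331.3, 222.5]), (0.22, [332.9, 225.8])]
jaw_a [(0.64, [332.8, 236.1])]
card [(0.82, [329.6, 225.8]), (0.77, [207.7, 95.9]), (0.75, [160.8, 175.2])]
```

View pics/p9.png

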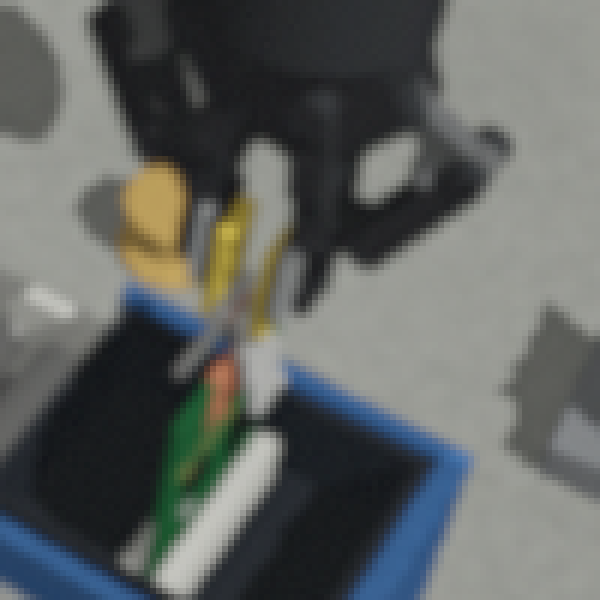

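The jaws straddle the card edge: the front jaw is at about (334,238) and the rear jaw shows behind the card at (320,232). The copper pad shows between them, and no contact force is felt. Handing in.

```bash
python3 -c "
from bench import arm
print(arm.job_done())"
```

```text
the job is handed in; nothing more can be done
None
```

I handed the job in with the tote pushed home against the blue bay's stop and the squeezed clip held gaping around the card edge at the copper pad. The last readings showed no sign of contact with the card, but no verdict on the judging came back.

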